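# Seat the test tray on the plate shaker

## Task

The foil-topped test tray has been set down crooked on the plate shaker. Push it along the platform with the fingertips until it sits square in the corner, right up against both the rear and the left blue stop rails, and push the dark clamp bar up against its free right side so that it is held there. Do not lift or tip the tray, and leave everything else on the bench as it stands.

Things in the scene. Friction and masses are not known exactly. Their poses are not given: they have to be found in the camera images.
- shaker: Plate shaker, fixed, switched off: white housing 250 (x) x 300 (y) x 88 mm high, above it a flat aluminium platform 220 (x) x 320 (y), its top 110 above the bench. Origin: centre of its underside on the bench; x to its rear, away from its front panel, y to its left, z up. With the tray seated, the tray's centre is at x = +51, y = +80 mm in this frame.
- rear_stop (a point): Middle of the inner face of the rear stop rail, at x = +94, y = +13 mm in the shaker's frame, 11 mm above the platform. The rail is blue, fixed, 290 mm long (along the shaker's y), 22 high, 14 thick. The front and right edges of the platform have no rail.
- left_stop (a point): Middle of the inner face of the left stop rail, at x = -1, y = +144 mm in the shaker's frame, 11 mm above the platform. The rail is blue, fixed, 190 mm long (along the shaker's x), 22 high, 14 thick. It meets the rear rail in a square corner.
- tray_center (a point): Centre (17 mm above its underside) of the loose test tray: white stand, silver foil top with dark wells, 86 (x) x 128 (y) x 34 mm high, 0.18 to 0.35 kg. A white card, 104 wide, stands on its +x long edge, its top 62 above the underside. Stands crooked (up to 0.3 rad) on the platform, card edge to the rear; its x axis is to point as the shaker's. Slides at 1 to 4 N.
- clamp_bar (a joint): Travel in m of the clamp bar: dark steel, 130 mm long (along the shaker's x), 16 thick (y), 25 high; it slides along the shaker's y on the right part of the platform. 0: farthest right (inner face at y = -125 mm in the shaker's frame); range 0 to 0.160, growing to the left. Slides at about 3 N, stays where left. Meets the seated tray at 0.141.
- clamp_face (a point): Middle of the clamp bar's black rubber inner face, which looks to the shaker's +y, towards the tray; at x = +15 mm in the shaker's frame, 12.5 mm above the platform; axes as the shaker's. The bar's outer face, where it is pushed, lies 16 mm to -y of this point.
- tube_rack: Blue rack 200 x 90 x 44 with small capped tubes up to 62 high, stands on the bench left of the shaker; a bystander, to be left alone. Sizes in mm; origin at the centre of its underside.
- tip_box: White box 82 x 122 x 58 with a yellow rack of pipette tips and an upright blue lid, 116 high, on the bench between robot and shaker, to the left; a bystander, to be left alone. Sizes in mm; origin at the centre of its underside.
- pipettor: White hand pipettor 240 long, 26 high, lies on the bench right of the shaker; a bystander, to be left alone. Sizes in mm; origin at the centre of its underside.
- dropper_bottle: Amber bottle, diameter 34, 68 high, on the bench between robot and shaker; a bystander, to be left alone. Sizes in mm; origin at the centre of its underside.
- screw_tube: Clear tube with orange cap, diameter 34, 108 high, on the bench between robot and shaker; a bystander, to be left alone. Sizes in mm; origin at the centre of its underside.
- tip_beaker: Clear beaker with used yellow tips, diameter 72, 90 high, on the bench between robot and shaker, to the right; a bystander, to be left alone. Sizes in mm; origin at the centre of its underside.
- timer: White bench timer standing upright, 22 x 66 x 62, on the bench between robot and shaker; a bystander, to be left alone. Sizes in mm; origin at the centre of its underside.

How it is judged (in metres and radians):
At the end, for the whole second after the job is handed in: The tray stands flat on the platform, within 3 mm of both the rear and the left stop rail and square to within 2 degrees; the clamp bar stands within 3 mm of where it meets the seated tray, at rest; no bystander has moved more than 20 mm (x of tray_center in the frame of shaker between 0.048 and 0.0535 m and y of tray_center in the frame of shaker between 0.077 and 0.0825 m and angle between the x axis of tray_center and the x axis of shaker, either way round below 0.035 rad and z of tray_center in the frame of shaker below 0.13 m and angle between tray_center's own z axis and vertical below 0.03 rad and value of joint clamp_bar above 0.138 m and velocity of joint clamp_bar below 0.005 m/s and distance of each of tube_rack, tip_box, pipettor, dropper_bottle, screw_tube, tip_beaker, timer from where it was at the start of the episode below 0.02 m); the robot touches nothing.
It fails at once if the tray is lifted off the platform or falls off it (z of tray_center in the frame of shaker above 0.135 m or z of tray_center in the frame of shaker below 0.12 m).
It fails at once if the tray is tipped (angle between tray_center's own z axis and vertical above 0.12 rad).
It fails at once if a bystander is pushed away or knocked over (distance of any of tube_rack, tip_box, pipettor, dropper_bottle, screw_tube, tip_beaker, timer from where it was at the start of the episode above 0.02 m or angle between any of tube_rack, tip_box, pipettor, dropper_bottle, screw_tube, tip_beaker, timer's own z axis and vertical above 0.25 rad).
It also fails if it takes over 48 s, if anything falls off the work surface, if the arm or the gripper's body presses on something with over 40 N, if the wrist force passes 120 N, or if a joint passes its speed limit or range.

## Robot

A 6-joint arm with a two-finger parallel gripper is mounted at the origin on the work surface. World frame = base frame: x ahead of the robot, y to its left, z up, the work surface at z = 0. Lengths are in mm, angles in rad, forces in N, time in s.
With the tool pointing down it reaches from about 300 to 775 mm from the base axis. Payload 14.6 kg.
Tool frame: the origin (TCP) lies between the finger pads; the fingertips stand 8 mm ahead of it and the grasp point (between the pads) lies 11 mm behind it (ctrl.nose_length is the distance from the TCP to the fingertips, in mm); z points along the fingers, y is the direction in which the jaws open and shut (so a half turn about z gives the same grasp; the last joint's range is limited). The gripper opens to 94 mm and grips with 3 to 60 N. Pads are 16 mm wide; open, the fingers measure 119 mm over their backs; the gripper's body (75 mm by 177 mm) begins 78 mm behind the grasp point.
Start: joints at [-1.376, 0.3, 1.521, -0, 1.321, -0.067], TCP at [142.344, -531.251, 213.446] pointing down, gripper open.
Joint ranges: [-3.03, 3.03], [-0.79, 2.21], [0.23, 2.52], [-1.04, 4.18], [0, 3.07], [-2.55, 2.55]. Speed limits (rad/s): [2.22, 2.22, 2.57, 3.14, 3.14, 3.14].

## Interface

Orientations are given as a 3x3 rotation matrix whose columns are the frame's x, y, z axes.
In Python, from station import ctrl, vision, find_in, silhouettes gives the robot as it stands. The module is installed in compiled form; this text tells all that it offers. Calls block until the motion is done:
- ctrl.reach(position, orientation): joint-space move of the TCP to a pose.
- ctrl.move_straight(position, velocity=150, rotation=None, until_force=None): straight line of the TCP; rotation=None keeps the orientation; velocity is the mean speed in mm/s. With until_force (N) it stops when the force on the tool has changed by that much, and returns True; else False.
- ctrl.move_joints(angles): joint-space move.
- ctrl.set_gripper(opening, effort=None): finger opening in mm; effort is the grip in N (None keeps the last); returns when the fingers have stopped.
- ctrl.wait(seconds).
- ctrl.solve_ik(position, orientation): joint angles nearest the present ones, or None.
- ctrl.observe(): the state.
- vision.snapshot(name): name is "side" or "top"; returns a dict with "image" (420x560x3 uint8, red, green, blue), "range_z" (420x560 float32, mm along the optical axis (not along the pixel's ray), 0 where there is no reading), "fx", "fy", "cx", "cy" (pixels), "pose" (4x4, takes a point from camera to world coordinates). Camera axes: x right, y down, z forward; pixel columns grow to the right and rows downward; lengths in mm; the calibration is good to about 2 mm. A picture is of the moment at which its call begins.
A pose or a line that the arm cannot do raises ctrl.PlanningError and nothing moves.
- ctrl.job_done(): hands the job in, once; it reports no verdict.
Trained networks look in the newest picture that a camera, given by its name, has taken for a name from the list of things; names that differ only in an ending like _2 or _b are one class to them, and where a whole thing is asked for, a point or a joint stands for the part that bears it (a point fixed in the world has none). Each returns a list of dicts, best first, with "conf" (0 to 1); they miss things now and then, are a little off and sometimes report something else, mostly with a low value. They report only what shows in the picture. A call takes as long as a camera call.
- find_in(camera, thing): "box" ([left, top, width, height] in pixels, round what is visible of it).
- silhouettes(camera, thing): "mask" (420x560 bool, what is visible of it) and "box" ([left, top, width, height] in pixels, round what is visible of it).
The state is a dict: "time": time; "joint_positions": joint angles; "joint_vel": joint speeds; "tau": joint torques, N m; "ee_pos": TCP position; "ee_rot": TCP orientation; "wrist_force": force on the tool from outside, world axes, zero at the start; "ft_torque": the same for the moment, N m; "width": finger opening in mm.
Only numpy, scipy, OpenCV 4.12 (cv2) and the standard library are available. Lean on these libraries where they do the work, as an engineer would, in place of code of your own. Each camera call takes 0.05 s, during which the arm holds its last target. There are 200 camera calls.

## Working session

There is one attempt and no reset: what is moved stays moved. The work goes in short steps, each a Python script; the robot and the scene stay as the last script left them, time stands still between calls to the robot, and variables do not carry over. Pictures are saved under pics/ and viewed, about 8 in all and at most 12, crops included, and the job is handed in when it is done.

```bash
mkdir -p pics; python3 - <<'E'
from station import ctrl, vision, find_in, silhouettes
import cv2, numpy as np
for c in ("top","side"):
    s=vision.snapshot(c); np.savez(f"s_{c}0.npz",**s)
    cv2.imwrite(f"pics/{c}0.png",s["image"][:,:,::-1])
    print(c,s["fx"],s["cx"],s["cy"],np.round(s["pose"],3).tolist())
    for t in ("shaker","tray_center","clamp_bar"):
        for r in find_in(c,t)[:2]: print(t,r)
print(ctrl.observe()["time"])
E
```

```text
top 532.5134806283978 281.9362467046527 209.09011789986914 [[-0.005, -0.99, 0.142, 246.291], [-1.0, 0.004, -0.008, 16.742], [0.008, -0.142, -0.99, 1675.262], [0.0, 0.0, 0.0, 1.0]]
shaker {'box': [194.2, 139.8, 115.9, 96.5], 'conf': 0.82}
tray_center {'box': [207.9, 167.5, 48.6, 33.9], 'conf': 0.94}
clamp_bar {'box': [289.0, 149.3, 6.9, 47.3], 'conf': 0.7}
side 379.1276325562706 273.82253377014507 216.6118661907395 [[-0.733, -0.482, 0.48, 45.316], [-0.68, 0.514, -0.523, 491.551], [0.005, -0.71, -0.705, 771.697], [0.0, 0.0, 0.0, 1.0]]
shaker {'box': [149.3, 173.5, 160.5, 143.7], 'conf': 0.88}
tray_center {'box': [181.4, 196.9, 66.3, 61.0], 'conf': 0.71}
tray_center {'box': [149.7, 179.5, 157.4, 140.1], 'conf': 0.45}
clamp_bar {'box': [233.1, 182.7, 49.5, 19.5], 'conf': 0.91}
0.4
```

View pics/top0.png

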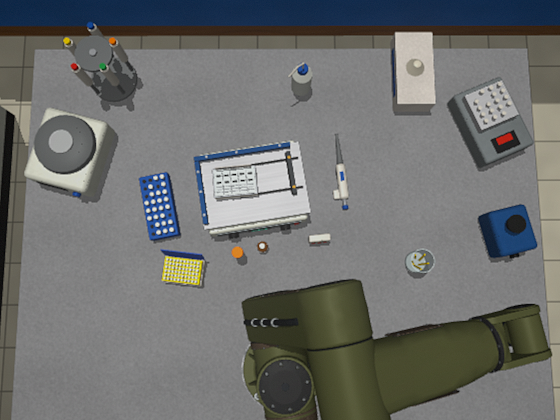

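View pics/side0.png

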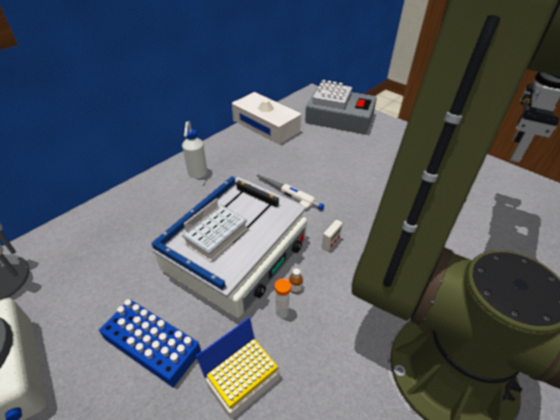

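```bash
cat > look.py <<'E'
import numpy as np, cv2
from station import ctrl, vision, find_in, silhouettes
def cloud(s):
    z=s["range_z"]; v,u=np.indices(z.shape)
    P=np.stack([(u-s["cx"])*z/s["fx"],(v-s["cy"])*z/s["fy"],z],-1)
    T=s["pose"]; W=P@T[:3,:3].T+T[:3,3]; W[z<=0]=np.nan
    return W
E
python3 - <<'E'
from look import *
fig=[]
for c in ("top","side"):
    s=dict(np.load(f"s_{c}0.npz")); W=cloud(s); I=s["image"].astype(int)
    vision.snapshot(c)
    r=[x for x in silhouettes(c,"shaker") if x["conf"]>.5][0]; b=r["box"]
    z=W[...,2]; 
    near=(abs(W[...,0]-560)<300)&(abs(W[...,1]-100)<300)
    R,G,B=I[...,0],I[...,1],I[...,2]
    blue=near&(B>R+50)&(z>115)&(z<140)
    n,l,st,_=cv2.connectedComponentsWithStats(blue.astype(np.uint8)); k=1+np.argmax(st[1:,4]); blue=l==k
    print(c,"blue",blue.sum(),np.nanmedian(z[blue]))
    p=W[blue]; print("blue bbox",np.percentile(p,[2,98],axis=0).round(0).tolist())
    ext=cv2.minAreaRect(p[:,:2].astype(np.float32)); print("minrect",ext)
    for t in ("tray_center","clamp_bar"):
        m=silhouettes(c,t)[0]; q=W[m["mask"]]; q=q[~np.isnan(q[:,0])]
        print(t,m["conf"],len(q),np.percentile(q[:,2],[5,25,50,75,95]).round(0), "med",np.median(q,0).round(1))
        lo,hi=((138,152) if t=="tray_center" else (120,142))
        h=q[(q[:,2]>lo)&(q[:,2]<hi)]
        if len(h)>5: print(" top rect",cv2.minAreaRect(h[:,:2].astype(np.float32)),len(h))
        if t=="tray_center":
            h=q[q[:,2]>157]
            if len(h)>5: print(" card rect",cv2.minAreaRect(h[:,:2].astype(np.float32)),len(h))
    pl=near&(abs(z-110)<4)&(R>150); print("plat rect",cv2.minAreaRect(W[pl][:,:2].astype(np.float32)),np.median(z[pl]))
    x0,y0,w,h=[int(v) for v in b]; x0-=15;y0-=15;w+=30;h+=30
    C=cv2.resize(s["image"][y0:y0+h,x0:x0+w,::-1],None,fx=5 if c=="top" else 4,fy=5 if c=="top" else 4,interpolation=cv2.INTER_CUBIC); cv2.imwrite(f"pics/crop_{c}0.png",C[:600,:800]); print(x0,y0)
E
```

```text
top blue 480 131.811978522387
blue bbox [[531.0, -12.0, 123.0], [664.0, 260.0, 138.0]]
minrect ((597.7069702148438, 115.41697692871094), (102.73241424560547, 287.1846923828125), 9.394107818603516)
tray_center 0.81 1394 [121. 142. 144. 147. 157.] med [546.3 143.4 144.5]
 top rect ((547.2794799804688, 143.517822265625), (85.50591278076172, 127.87810516357422), 5.227021217346191) 1161
 card rect ((587.0550537109375, 147.17262268066406), (4.988631725311279, 103.59833526611328), 5.975043296813965) 70
clamp_bar 0.62 247 [124. 130. 133. 136. 139.] med [574.9 -20.8 133.2]
 top rect ((576.4324951171875, -20.830659866333008), (130.0235137939453, 16.184429168701172), 9.07162857055664) 237
plat rect ((493.51251220703125, 83.41707611083984), (301.9685363769531, 328.25494384765625), 12.335617065429688) 109.95914895019064
176 125
side blue 1077 131.03188567460745
blue bbox [[431.0, -4.0, 122.0], [662.0, 261.0, 134.0]]
minrect ((604.152587890625, 163.44830322265625), (167.3070068359375, 346.68212890625), 43.68345642089844)
tray_center 0.89 2336 [115. 142. 144. 145. 163.] med [545.5 151.9 144. ]
 top rect ((549.9451293945312, 142.63302612304688), (87.14883422851562, 128.9492950439453), 6.060695171356201) 1619
 card rect ((588.9675903320312, 145.31642150878906), (5.026949882507324, 104.52115631103516), 5.852169990539551) 197
clamp_bar 0.72 473 [111. 120. 130. 134. 136.] med [575.8 -19.7 130. ]
 top rect ((578.483154296875, -22.045669555664062), (130.28921508789062, 18.313091278076172), 9.290191650390625) 361
plat rect ((496.9176330566406, 85.392822265625), (315.8647766113281, 320.5596923828125), 8.993515968322754) 109.67096807099495
135 160
```

View pics/crop_top0.png

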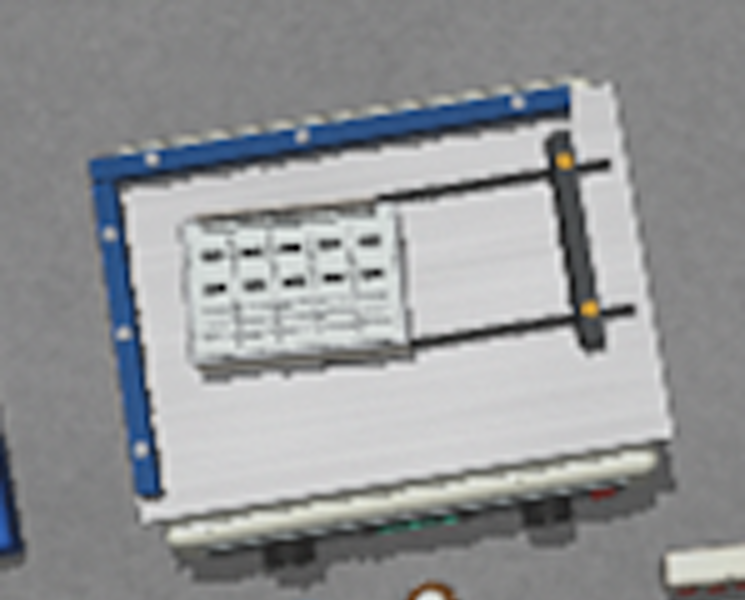

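View pics/crop_side0.png

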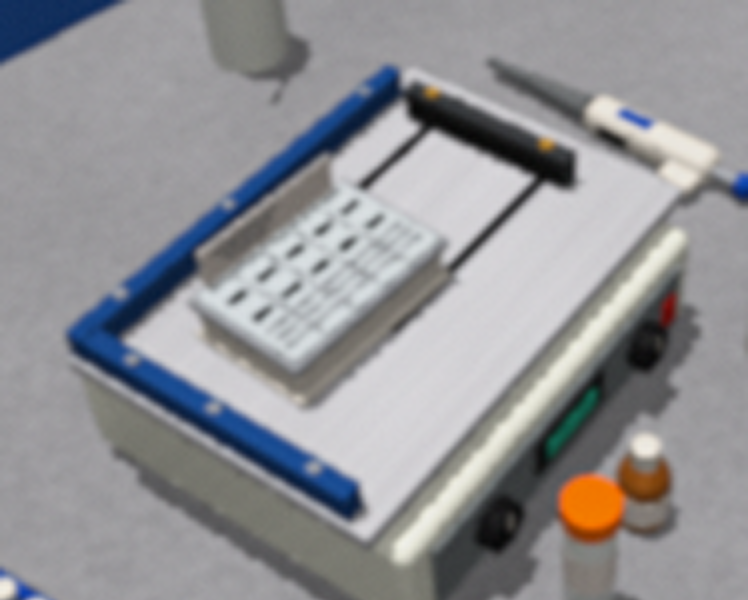

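```bash
cat >> look.py <<'E'
from scipy.optimize import least_squares
def to_sh(p,sh):
    c,s=np.cos(sh[2]),np.sin(sh[2]); d=np.asarray(p)[...,:2]-sh[:2]
    return np.stack([c*d[...,0]+s*d[...,1],-s*d[...,0]+c*d[...,1]],-1)
def to_w(q,sh):
    c,s=np.cos(sh[2]),np.sin(sh[2]); return np.array([sh[0]+c*q[0]-s*q[1],sh[1]+s*q[0]+c*q[1]])
def fit_shaker(s):
    W=cloud(s); z=W[...,2]; I=s["image"].astype(int)
    m=(abs(W[...,0]-560)<180)&(W[...,1]<270)&(W[...,1]>-60)&(I[...,2]>I[...,0]+50)&(z>126)&(z<138)
    n,l,st,_=cv2.connectedComponentsWithStats(m.astype(np.uint8)); p=W[l==1+np.argmax(st[1:,4])]
    def f(x):
        q=to_sh(p,x); e=np.maximum(abs(q-[101,13])-[7,145],0); e2=np.maximum(abs(q-[-1,151])-[95,7],0)
        a=np.where(q[:,0]>90,abs(q[:,0]-101),abs(q[:,1]-151)); a[(q[:,0]>90)&(q[:,1]>140)]=0
        return a
    return least_squares(f,[515,90,.16],loss="soft_l1",f_scale=3,x_scale=[1,1,.01],diff_step=1e-4).x,len(p)
def rect(p,long_along_y=True):
    (cx,cy),(w,h),a=cv2.minAreaRect(p[:,:2].astype(np.float32)); a=np.radians(a); a=(a+np.pi/4)%(np.pi/2)-np.pi/4
    return np.array([cx,cy,a]),(w,h)
def measure(sh=None):
    out={}
    for c in ("top","side"):
        s=vision.snapshot(c); W=cloud(s); f=fit_shaker(s)[0]; r=f if sh is None else sh[c]; out[c]=r
        print(c,"shaker",f.round(3))
        for t,lo,hi in (("tray_center",139,150),("clamp_bar",128,140)):
            L=silhouettes(c,t)
            if not L: print(t,"none"); continue
            q=W[L[0]["mask"]]; h=q[(q[:,2]>lo)&(q[:,2]<hi)]
            if len(h)<20: print(t,"few"); continue
            x,wh=rect(h); print("  ",t,round(L[0]["conf"],2),"in shaker",to_sh(x,r).round(1),"rel ang",round(x[2]-r[2],3),np.round(wh))
    return out
E
python3 - <<'E'
from look import *
sh=measure(); np.savez("sh.npz",**sh)
s=np.mean([sh["top"],sh["side"]],0)
for q in [(-60,80),(51,0),(51,-30),(15,-160),(15,-15)]:
  for jaw in (0,1):
    for sg in (1,-1):
      a=s[2]+np.pi/2*jaw
      y=sg*np.array([np.cos(a),np.sin(a),0]); z=np.array([0,0,-1.]); R=np.stack([np.cross(y,z),y,z],1)
      j=ctrl.solve_ik([*to_w(q,s),124],R); print(q,to_w(q,s).round(),"jaw","xy"[jaw],sg,None if j is None else np.round(j,2))
E
```

```text
top shaker [5.43367e+02 9.35830e+01 1.59000e-01]
   tray_center 0.93 in shaker [12.2 48.7] rel ang -0.066 [ 87. 128.]
   clamp_bar 0.79 in shaker [  15.  -118.1] rel ang -0.005 [132.  16.]
side shaker [5.42852e+02 9.52750e+01 1.56000e-01]
   tray_center 0.9 in shaker [13.8 45.4] rel ang -0.063 [ 87. 128.]
   clamp_bar 0.78 in shaker [  16.4 -121.8] rel ang -0.018 [128.  19.]
(-60, 80) [471. 164.] jaw x 1 [ 0.26  0.28  1.76 -0.    1.09  0.1 ]
(-60, 80) [471. 164.] jaw x -1 None
(-60, 80) [471. 164.] jaw y 1 [ 0.26  0.28  1.76 -0.    1.09 -1.47]
(-60, 80) [471. 164.] jaw y -1 [ 0.26  0.28  1.76 -0.    1.09  1.67]
(51, 0) [593. 102.] jaw x 1 [ 0.11  0.5   1.46 -0.    1.18 -0.05]
(51, 0) [593. 102.] jaw x -1 None
(51, 0) [593. 102.] jaw y 1 [ 0.11  0.5   1.46 -0.    1.18 -1.62]
(51, 0) [593. 102.] jaw y -1 [ 0.11  0.5   1.46 -0.    1.18  1.52]
(51, -30) [598.  73.] jaw x 1 [ 0.06  0.5   1.46 -0.    1.18 -0.1 ]
(51, -30) [598.  73.] jaw x -1 None
(51, -30) [598.  73.] jaw y 1 [ 0.06  0.5   1.46 -0.    1.18 -1.67]
(51, -30) [598.  73.] jaw y -1 [ 0.06  0.5   1.46 -0.    1.18  1.47]
(15, -160) [583. -61.] jaw x 1 [-0.17  0.46  1.51 -0.    1.17 -0.32]
(15, -160) [583. -61.] jaw x -1 None
(15, -160) [583. -61.] jaw y 1 [-0.17  0.46  1.51 -0.    1.17 -1.9 ]
(15, -160) [583. -61.] jaw y -1 [-0.17  0.46  1.51 -0.    1.17  1.25]
(15, -15) [560.  82.] jaw x 1 [ 0.08  0.42  1.57 -0.    1.15 -0.08]
(15, -15) [560.  82.] jaw x -1 None
(15, -15) [560.  82.] jaw y 1 [ 0.08  0.42  1.57 -0.    1.15 -1.65]
(15, -15) [560.  82.] jaw y -1 [ 0.08  0.42  1.57 -0.    1.15  1.49]
```

```bash
cat > act.py <<'E'
from look import *
D=np.load("sh.npz"); SH=np.mean([D["top"],D["side"]],0); VIEW={k:D[k] for k in D}
def R(jaw):
    a=SH[2]+(np.pi/2 if jaw=="y" else 0); y=np.array([np.cos(a),np.sin(a),0]); z=np.array([0,0,-1.])
    return np.stack([np.cross(y,z),y,z],1)
def P(x,y,z): return np.array([*to_w((x,y),SH),z])
def push(jaw,opening,a,b,force=12,v=40,z=126,back=15):
    """down at a, push to b (shaker frame), back off, lift"""
    ctrl.reach(P(*a,215),R(jaw)); ctrl.set_gripper(opening); ctrl.move_straight(P(*a,z),150)
    hit=ctrl.move_straight(P(*b,z),v,until_force=force); o=ctrl.observe()
    e=to_sh(o["ee_pos"],SH); print("hit",hit,"end",e.round(1),"F",np.round(o["wrist_force"],1))
    d=np.array(b)-a; q=e-d/np.linalg.norm(d)*back
    ctrl.move_straight(P(*q,z),100); ctrl.move_straight(P(*q,215),250)
    print("t",round(ctrl.observe()["time"],1)); return e
E
python3 - <<'E'
from act import *
print(np.round(ctrl.observe()["time"],1))
push("y",94,(-58,47),(6,47))
measure(VIEW)
E
```

```text
1.1
hit True end [ 2.2 47. ] F [-0.7  0.1  0.7]
t 6.9
top shaker [5.41083e+02 1.14714e+02 1.46000e-01]
tray_center none
clamp_bar none
side shaker [5.43318e+02 9.51690e+01 1.57000e-01]
   tray_center 0.74 in shaker [51.9 49.6] rel ang -0.016 [ 85. 127.]
   clamp_bar 0.87 in shaker [   9.8 -121.6] rel ang 0.002 [115.  18.]
```

```bash
python3 - <<'E'
from act import *
e=push("x",40,(46,-42),(46,15))
push("y",94,(-25,80),(8,80))
ctrl.reach(P(15,-155,215),R("x"))
measure(VIEW)
s=vision.snapshot("side"); cv2.imwrite("pics/side1.png",cv2.resize(s["image"][150:330,130:330,::-1],None,fx=3,fy=3,interpolation=cv2.INTER_CUBIC))
print(ctrl.observe()["time"])
E
```

```text
hit True end [45.9  4.8] F [ 0.3 -5.1  3.6]
t 12.0
hit True end [ 2.3 79.9] F [ 0.   0.1 -0.2]
t 16.5
top shaker [5.41130e+02 1.11092e+02 1.46000e-01]
   tray_center 0.59 in shaker [49.6 80.9] rel ang 0.002 [ 86. 127.]
clamp_bar few
side shaker [5.47619e+02 9.55490e+01 1.53000e-01]
   tray_center 0.62 in shaker [52.9 79.3] rel ang -0.008 [ 86. 127.]
   clamp_bar 0.87 in shaker [  17.5 -121.7] rel ang 0.009 [131.  18.]
17.9
```

View pics/side1.png

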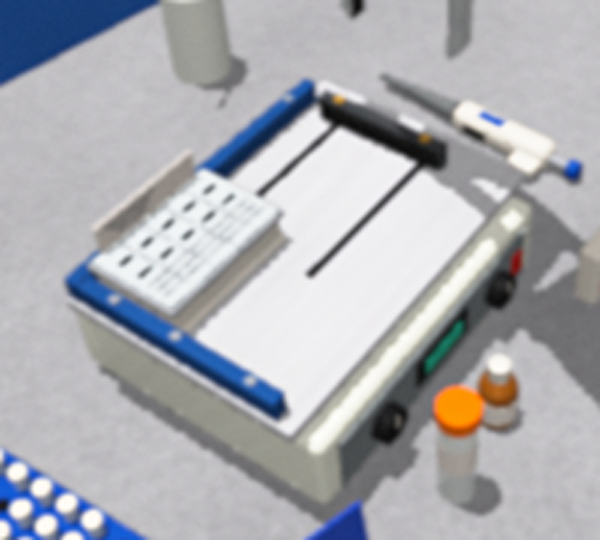

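```bash
python3 - <<'E'
from act import *
push("x",40,(46,-15),(46,18),force=25,v=25)
push("x",60,(15,-155),(15,5),force=20,v=45)
ctrl.reach(P(-60,-240,260),R("x"))
measure(VIEW)
s=vision.snapshot("side"); cv2.imwrite("pics/side2.png",cv2.resize(s["image"][150:330,130:330,::-1],None,fx=3,fy=3,interpolation=cv2.INTER_CUBIC))
s=vision.snapshot("top"); cv2.imwrite("pics/top2.png",cv2.resize(s["image"][125:250,180:340,::-1],None,fx=4,fy=4,interpolation=cv2.INTER_CUBIC))
print(ctrl.observe()["time"])
E
```

```text
hit True end [45.9  4.8] F [ 0.2 -3.8  3. ]
t 21.9
hit True end [ 15.  -11.1] F [ 0.6 -5.3  3. ]
t 27.4
top shaker [978.254 164.76    2.471]
   tray_center 0.9 in shaker [50.2 81. ] rel ang 0.003 [ 86. 128.]
   clamp_bar 0.77 in shaker [15.5  9.4] rel ang -0.003 [130.  16.]
side shaker [5.48718e+02 9.57280e+01 1.53000e-01]
   tray_center 0.66 in shaker [52.4 77.7] rel ang -0.01 [ 86. 130.]
   clamp_bar 0.79 in shaker [16.5  5.8] rel ang -0.024 [128.  18.]
28.7083
```

View pics/side2.png

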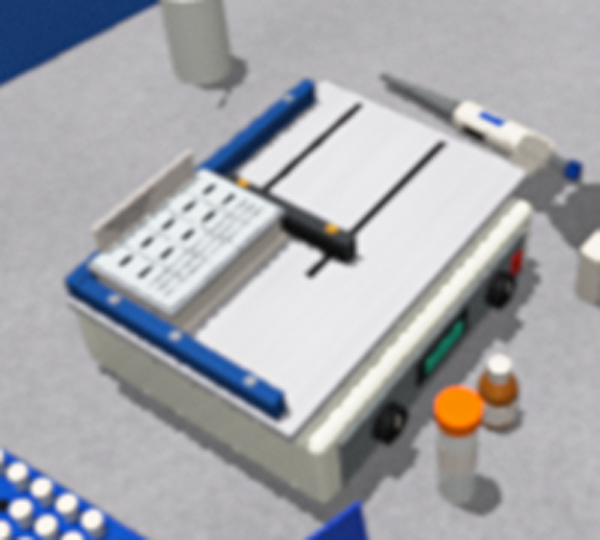

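View pics/top2.png

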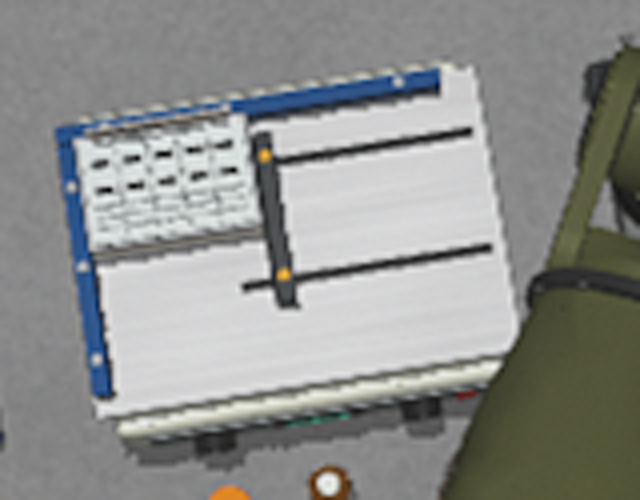

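```bash
python3 - <<'E'
from station import ctrl
print(ctrl.observe()["time"],ctrl.observe()["wrist_force"]); ctrl.job_done()
E
```

```text
28.7083 [-0.67194803 -0.44199911  0.31215607]
the job is handed in; nothing more can be done
```

The tray is in the corner against both blue rails, with the clamp bar pushed up against its right side. I handed the job in at 28.7 s. It gives no verdict, so what follows is from my own checks.

**What I did:** I pushed the tray with two fingertips, first to the rear, then left, then to the rear and left once more. I then pushed the clamp bar against its side until the force rose, and moved the arm clear.

**Tray position:** In the last pictures the two cameras average to x ≈ 51.3 and y ≈ 79.4 mm, against a target of 51 and 80. The angle is within about 0.01 rad.

**Contact:**
- **Left:** the pushes stopped at the same place (y = 4.8 mm) at both 12 N and 25 N, so the tray is against that rail.
- **Rear:** both pushes also stopped at the same place, to within 0.1 mm. I did not repeat the rear push after the last left push; the pictures show no shift.
- **Clamp bar:** it stopped 15.9 mm short of that left-push point, which matches its 16 mm thickness touching the tray.

**What disagreed:**
- **Cameras:** they differ by about 2–4 mm on the tray and the bar.
- **Fingertip stops:** they were 2–3 mm off nominal (x +2.3, y −3.2), which I put down to error in the shaker position I measured.
- **Shaker check:** it gave wrong values in several later pictures, at least partly because the arm or tray hid the rails. I kept the first measurement throughout.

**Bystanders:** the ones in the final views looked unmoved, but I did not measure them.

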